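# Bring the yellow tube to the pick-out window and lock the carousel

### The arm

A 7-joint arm with a two-finger parallel gripper is mounted at the origin on the work surface. World frame = base frame: x ahead of the robot, y to its left, z up, the work surface at z = 0. Lengths are in m, angles in rad, forces in N, time in s.
With the tool pointing down it reaches from about 0.4 to 0.75 m from the base axis. Payload 19.5 kg.
Tool frame: the origin (TCP) lies midway between the tips of the shut fingers; the grasp point (between the pads) lies 19 mm behind it; z points along the fingers, y is the direction in which the jaws open and shut (so a half turn about z gives the same grasp; the last joint's range is limited). The gripper opens to 85 mm and grips with 20 to 120 N. Pads are 22 mm wide; open, the fingers measure 114 mm over their backs; the gripper's body (76 mm by 85 mm) begins 54 mm behind the grasp point. The pads swing forward as they close: fully open they stand 13 mm farther back than shut.
Start: joints at [1.099, 0.707, -0.028, 1.485, 0.022, 0.951, -0.075], TCP at [0.24, -0.523, 0.231] pointing down, gripper open.
Joint ranges: [-2.71, 2.71], [-0.32, 2.16], [-1.57, 1.52], [0, 2.45], [-1.46, 4.6], [0, 2.02], [-2.83, 2.83]. Speed limits (rad/s): [1.89, 1.89, 2.57, 2.57, 3.01, 3.01, 3.01].

### API

Orientations are given as a unit quaternion [w, x, y, z].
In Python, from cell import ctrl gives the robot as it stands. The module is installed in compiled form; this text tells all that it offers.
- The arm moves only by the tool servo_tool, never from a script. Its argument "commands" is a list of rows, each an object with "translation": the shift along the tool's x, y, z in mm, a list of three; "turn": the turn, a rotation vector about the tool's x, y, z in degrees, a list of three; "grip": the opening, from 0 (shut) to 1 (fully open). A call has 1 to 12 rows; each row is the pose to reach, as a shift and turn from the pose commanded when the call began, along the tool's axes at that moment; what a row does not reach only later rows make up. A row lasts 1/12 s, in which the tool goes at most 41.7 mm and 7.16 degrees, less where a joint would pass 70% of its speed; a pose out of reach is approached as far as the arm can. A call with a gripper value outside its range is refused whole. The fingers move at their own pace and stop on an object; "grip_force" is the grip in N (left out, the last holds). Time passes only in rows, so rows that repeat a pose let the fingers close. It gives the time, the measured TCP pose, the force and the opening at its end, in the units of the state.
- ctrl.sense(): the state, without advancing time (a new reading comes with each control period).
- ctrl.grab_frame(name): name is "scene" or "top" or "wrist"; returns (picture, depth): 420x560x3 uint8, red, green, blue; 420x560 float32, m along the optical axis (not along the pixel's ray), 0 where there is no reading.
- ctrl.camera_info(name): a dict with "fx", "fy", "cx", "cy" (pixels), "rvec" (rotation vector, rad) and "tvec" (3), from world to camera coordinates, as OpenCV has them. Camera axes: x right, y down, z forward; pixel columns grow to the right and rows downward; lengths in m; the calibration is good to about 2 mm. A picture is of the moment at which its call begins: read the wrist's pose just before it. camera_info takes no time and is no camera call; for the wrist camera it gives the pose at the moment of the call.
- ctrl.job_done(): hands the job in, once; it reports no verdict.
Trained networks look in the newest picture that a camera, given by its name, has taken for a name from the list of things; names that differ only in an ending like _2 or _b are one class to them, and where a whole thing is asked for, a point or a joint stands for the part that bears it (a point fixed in the world has none). Each returns a list of dicts, best first, with "conf" (0 to 1); they miss things now and then, are a little off and sometimes report something else, mostly with a low value. They report only what shows in the picture. A call takes as long as a camera call.
- ctrl.boxes_of(camera, label): "bbox" ([left, top, right, bottom] in pixels, round what is visible of it).
The state is a dict: "time": time; "joint_positions": joint angles; "joint_velocities": joint speeds; "joint_torque": joint torques, N m; "tool_pos": TCP position; "ee_rot": TCP orientation; "ft_force": force on the tool from outside, world axes, zero at the start; "moment": the same for the moment, N m; "gripper_width": finger opening in m.
Only numpy, scipy, OpenCV 4.12 (cv2) and the standard library are available. Lean on these libraries where they do the work, as an engineer would, in place of code of your own. Each camera call takes 0.05 s, during which the arm holds its last target.

### The job

Reach down through the round opening in the wire guard and turn the recessed blue knob until the yellow-capped tube stands under the green-framed pick-out window. Then push the red locking plunger fully down, so that its pin passes through the carousel's index hole and the carousel is locked there. Do not touch the sample tubes in the carousel, and leave the rack, bottle, slide box and specimen cup where they are.

Things in the scene. Friction and masses are not known exactly. Their poses are not given: they have to be found in the camera images.
- sampler: Bench-top sample carousel, fixed to the bench: white base 330 x 330 x 50 mm, four corner posts, and a rigid flat guard of steel wire 300 x 300 mm over the tubes (wires 4 mm, outer frame 8 mm thick, centred 157 mm above the bench). Origin: on the carousel's upright axis at bench height; z up. Window on its -x side, red plunger on its -y side. Place and yaw (within 0.4 rad) vary.
- opening (a point): Centre of the guard's round hand opening, on the carousel's axis, 160 mm above the bench, just over the wires. A black hoop, 96 mm across inside, surrounds it. Nothing but the knob lies within 80 mm of the axis between the carousel's upper deck (104 mm above the bench) and the guard (underside 155 mm).
- carousel (a joint): Angle of the carousel, rad, growing anticlockwise seen from above. 0 = yellow tube exactly under the window and an index hole exactly under the pin. Starts between 0.5 and 2.1, so the short way home is clockwise. Light friction (0.06 N m), no detents, stays where left. Eight tubes stand on it every 45 degrees: one yellow, the others light or dark purple.
- knob: Blue bar-shaped knob at the carousel's centre, turning one to one with it. Bar 48 mm long along its x, 14 mm thick along its y, 110 to 146 mm above the bench (top 9 mm below the guard's wires), white line along its top; on a black collar 34 mm across, top at 112 mm. Origin on the axis at bench height; z up; at carousel angle 0 its axes agree with the unit's.
- knob_top (a point): Centre of the knob's top face, on the carousel's axis, 146 mm above the bench.
- tubes: The eight capped sample tubes held in the carousel, turning with it, centres 92 mm from the axis; tubes 16 mm and caps 19 mm across, cap tops 145 mm above the bench (10 mm below the guard). Not to be touched by the robot. Origin on the axis at bench height.
- yellow_cap (a point): Centre of the top of the yellow cap, 145 mm above the bench; moves with the carousel.
- gate (a point): Where the centre of the yellow cap's top must come: under the middle of the green-framed 44 x 44 mm pick-out window in the guard, 92 mm from the axis on the unit's -x side, 145 mm above the bench.
- plunger (a joint): Travel of the red plunger straight down, m: 0 = up (start), 0.016 = fully down on its stop. Needs about 4 N, no spring, stays where left. Its round-nosed 10 mm pin starts 3 mm above the carousel's deck (6 mm thick) and enters the 20 mm index hole (135 mm from the axis, one by each tube) only if the carousel is within about 0.055 rad of the place (it centres itself); else it stops on the deck.
- plunger_head (a point): Centre of the top of the plunger's red button, 24 mm across, 10 mm thick; 192 mm above the bench when up, 176 mm when fully down. It lies 135 mm from the axis on the unit's -y side, on an aluminium bush 26 mm across and 6 mm high on a tab of the guard.
- rack: Bystander: black foam tube rack 125 x 190 mm with purple- and yellow-capped tubes, 91 mm high in all. Origin: centre of its underside.
- reagent: Bystander: small amber glass bottle with white cap, 54 mm across, 105 mm high. Origin: centre of its underside.
- slidebox: Bystander: flat blue slide box 87 x 172 x 32 mm. Origin: centre of its underside.
- cup: Bystander: white specimen cup with yellow lid, 60 mm across, 62 mm high. Origin: centre of its underside.

How it is judged:
On the way, in this order (a step that is already met when the one before it is completed fails the run):
1. the fingers reach the recessed knob through the guard opening (contact force between the fingers and knob above 0.5 N), for 0.05 s.
2. the yellow tube stands under the window, plunger still up (horizontal distance between yellow_cap and gate below 0.01 m and value of joint plunger below 0.006 m), for 0.2 s.
3. the plunger's pin is pushed through the index hole (horizontal distance between yellow_cap and gate below 0.01 m and value of joint plunger above 0.0135 m), for 0.2 s.
At the end, for the whole second after the job is handed in: The yellow cap's centre is within 10 mm (seen from above) of the middle of the window, the plunger is down by at least 13.5 of its 16 mm with its pin through the index hole, and the carousel is at rest (all of step 3 and velocity of joint carousel between -0.05 and 0.05 rad/s); the robot touches nothing.
It fails at once if a sample tube in the carousel was touched by the robot (contact force between any of the fingers, the arm and tubes above 0.5 N).
It fails at once if a bystander was moved by more than 25 mm (distance of any of rack, reagent, slidebox, cup from where it was at the start of the episode above 0.025 m).
It also fails if it takes over 58 s, if anything falls off the work surface, if the arm or the gripper's body presses on something with over 40 N, if the wrist force passes 120 N, or if a joint passes its speed limit or range.

## Working session

There is one attempt and no reset: what is moved stays moved. The work goes in short steps, Python scripts to look and compute and a tool call to move; the robot and the scene stay as the last step left them, time stands still between calls to the robot, and variables do not carry over. Pictures are saved under pics/ and viewed, and the job is handed in when it is done.

Besides the shell and the picture viewer there is one more tool, called after "Request:" as name(argument=value, ...) on one line, values as JSON. servo_tool: Moves the arm, as the interface text tells. Its arguments: {"type":"object","properties":{"commands":{"type":"array"},"grip_force":{"type":"number"}},"required":["commands"]}

```bash
mkdir -p pics; ls; python3 - <<'E'
from cell import ctrl
import cv2,numpy as np
print(ctrl.sense())
for n in ["scene","top"]:
    p,d=ctrl.grab_frame(n); cv2.imwrite(f"pics/{n}0.png",p[:,:,::-1]); np.save(f"{n}0.npy",d)
    print(n,ctrl.camera_info(n))
    for l in ["sampler","knob","yellow_cap","plunger_head"]:
        print(l,[(b['conf'],b['bbox']) for b in ctrl.boxes_of(n,l)][:3])
E
```

```text
pics
{'time': 0.0, 'joint_positions': array([ 1.09929569,  0.70707853, -0.02759898,  1.48500324,  0.02201543,
        0.95089629, -0.07553359]), 'joint_velocities': array([ 4.78950194e-04, -3.41097360e-04,  6.33502466e-04, -7.00602716e-04,
       -3.67199965e-05, -2.35808930e-05,  3.35226779e-04]), 'joint_torque': array([-3.48491076e-04, -8.83200431e+01,  1.23450413e+00, -2.36167055e+01,
        1.69975514e-02,  6.54253905e-03, -3.50377707e-05]), 'tool_pos': array([ 0.23947375, -0.52246848,  0.23084068]), 'ee_rot': array([-5.21735144e-04,  9.77001580e-01,  2.13231375e-01, -1.44138692e-04]), 'ft_force': array([-0.08106098,  0.5469075 , -1.08851481]), 'moment': array([0.02892797, 0.04640074, 0.01745575]), 'gripper_width': 0.0851480609150291}
scene {'fx': 390.28123911607616, 'fy': 390.28123911607616, 'cx': 281.73639217521963, 'cy': 209.64178826478278, 'rvec': array([ 1.55939885,  1.84513051, -0.90104349]), 'tvec': array([ 0.09578184, -0.20229979,  1.55984467])}
sampler [(0.84, [194.6, 178.1, 331.5, 306.0]), (0.4, [262.3, 215.5, 283.8, 236.1])]
knob [(0.8, [263.1, 216.2, 279.8, 235.2])]
yellow_cap [(0.56, [218.2, 200.2, 323.9, 277.9])]
plunger_head []
top {'fx': 526.2584037354237, 'fy': 526.2584037354237, 'cx': 280.4586836005975, 'cy': 198.81022468077182, 'rvec': array([ 2.12210723, -2.17481031,  0.13128871]), 'tvec': array([0.00781537, 0.48409663, 1.84177309])}
sampler [(0.97, [238.6, 124.6, 337.9, 228.9])]
knob [(0.55, [280.8, 165.6, 291.3, 176.2])]
yellow_cap [(0.57, [240.8, 129.0, 328.3, 215.2])]
plunger_head []
```

```bash
python3 - <<'E'
import cv2
a=cv2.imread("pics/top0.png"); cv2.imwrite("pics/top0z.png",cv2.resize(a[110:245,210:370],None,fx=4.4,fy=4.4,interpolation=cv2.INTER_CUBIC))
E
```

```text
(no output)
```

View pics/scene0.png

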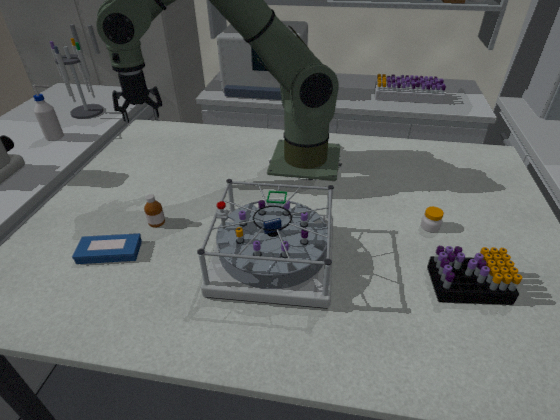

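View pics/top0.png

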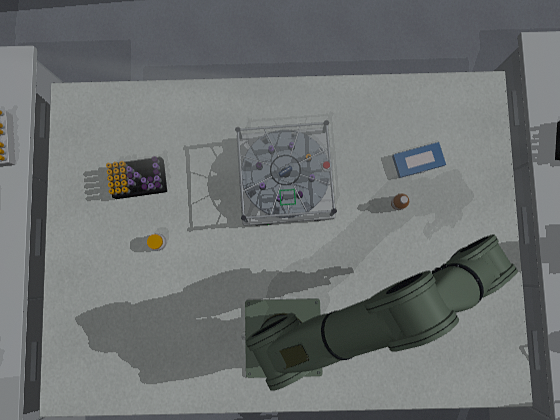

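```bash
sleep 0.1
```

```text
(no output)
```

View pics/top0z.png

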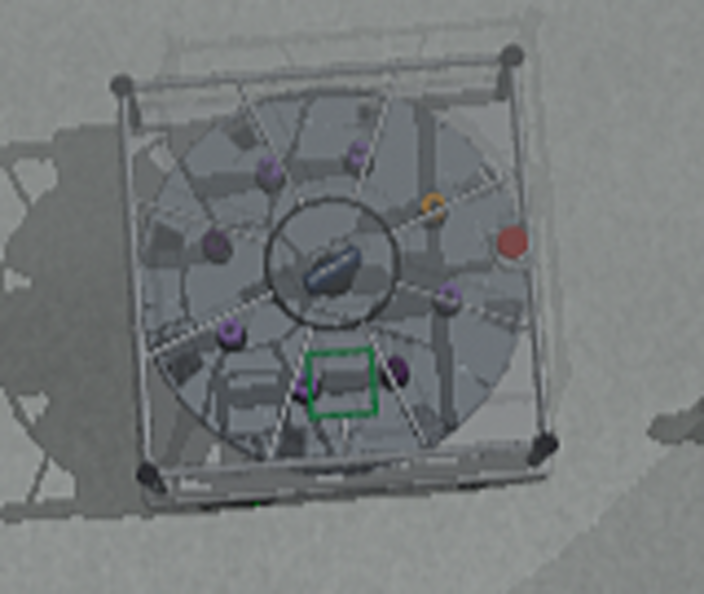

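```bash
cat > h.py <<'E'
import numpy as np,cv2
from cell import ctrl
def px2w(cam,uv,z,info=None):
    i=info or ctrl.camera_info(cam); R=cv2.Rodrigues(np.array(i['rvec']))[0]; t=np.array(i['tvec'])
    d=R.T@np.array([(uv[0]-i['cx'])/i['fx'],(uv[1]-i['cy'])/i['fy'],1]); c=-R.T@t
    return c+d*(z-c[2])/d[2]
def w2px(info,p):
    R=cv2.Rodrigues(np.array(info['rvec']))[0]; q=R@np.array(p)+np.array(info['tvec'])
    return np.array([q[0]/q[2]*info['fx']+info['cx'],q[1]/q[2]*info['fy']+info['cy']])
def Rq(q):
    from scipy.spatial.transform import Rotation as S
    return S.from_quat([q[1],q[2],q[3],q[0]]).as_matrix()
E
python3 - <<'E'
from h import *
f=lambda x,y,z:px2w("top",(210+x/4.4-.4,110+y/4.4-.4),z)
c=f(332,263,.158);pl=f(512,242,.192);y=f(433,207,.145);g=f(342,384,.157)
corners=[f(*q,.16) for q in[(122,86),(512,56),(545,445),(150,475)]]
print(c,pl,y,g,np.mean(corners,0))
a=lambda v:np.arctan2(v[1],v[0])
print(a(pl-c)+np.pi/2,a(c-g), [a(corners[1]-corners[2]),a(corners[0]-corners[3])], a(c-y))
print(a(f(362,252,.146)-f(304,282,.146)))
s=ctrl.sense();i=ctrl.camera_info("wrist");R=cv2.Rodrigues(i['rvec'])[0];cp=-R.T@i['tvec']
Rt=Rq(s['ee_rot']);print("wrist cam in tool",Rt.T@(cp-s['tool_pos']),Rt.T@R.T,i['fx'])
print("tool axes",Rt)
E
```

```text
[ 0.56627824 -0.02282276  0.158     ] [ 0.57224266 -0.1572318   0.192     ] [ 0.61040939 -0.10144141  0.145     ] [ 0.47346077 -0.02805815  0.157     ] [ 0.56566104 -0.02285447  0.16      ]
0.044346086423556086 0.05634551396389668 [np.float64(0.04714114993248977), np.float64(0.05697918985296607)] 2.0822979784930125
-1.1126321283625262
wrist cam in tool [ 0.07263639 -0.00017825 -0.14314918] [[-7.43907688e-05 -9.58746251e-01 -2.84263295e-01]
 [ 9.99999932e-01  3.17356912e-05 -3.68732933e-04]
 [ 3.62542609e-04 -2.84263303e-01  9.58746183e-01]] 366.989067164681
tool axes [[ 9.09090778e-01  4.16598071e-01 -7.34994379e-05]
 [ 4.16598077e-01 -9.09090769e-01  1.27247060e-04]
 [-1.38067806e-05 -1.46298854e-04 -9.99999989e-01]]
```

Request:
servo_tool(commands=[{"translation":[505,-318,-20],"turn":[0,0,-94],"grip":0.45},{"translation":[505,-318,-20],"turn":[0,0,-94],"grip":0.45},{"translation":[505,-318,-20],"turn":[0,0,-94],"grip":0.45},{"translation":[505,-318,-20],"turn":[0,0,-94],"grip":0.45},{"translation":[505,-318,-20],"turn":[0,0,-94],"grip":0.45},{"translation":[505,-318,-20],"turn":[0,0,-94],"grip":0.45},{"translation":[505,-318,-20],"turn":[0,0,-94],"grip":0.45},{"translation":[505,-318,-20],"turn":[0,0,-94],"grip":0.45},{"translation":[505,-318,-20],"turn":[0,0,-94],"grip":0.45},{"translation":[505,-318,-20],"turn":[0,0,-94],"grip":0.45},{"translation":[505,-318,-20],"turn":[0,0,-94],"grip":0.45},{"translation":[505,-318,-20],"turn":[0,0,-94],"grip":0.45}])

```text
time: 1.5
tool_pos: [0.5139, -0.1026, 0.2484]
ee_rot: [0.0, 0.567, 0.824, 0.0]
ft_force: [0.7, -1.2, 0.8]
gripper_width: 0.0389
```

```bash
cat > d.py <<'E'
from h import *
import sys
def delta(tgt,jaw):
    s=ctrl.sense();Rt=Rq(s['ee_rot']);cur=np.degrees(np.arctan2(Rt[1,1],Rt[0,1]))
    print("t",s['time'],"pos",s['tool_pos'].round(4),"jaw",cur.round(2),"q7",s['joint_positions'][6].round(3),"w",round(s['gripper_width'],4),"F",s['ft_force'].round(2),"tilt",Rt[:,2].round(4))
    print("translation mm",(Rt.T@(np.array(tgt)-s['tool_pos'])*1000).round(1),"turn z",(-(jaw-cur)).round(2))
if __name__=="__main__": delta([float(a) for a in sys.argv[1:4]],float(sys.argv[4]))
E
python3 d.py .566 -.023 .25 29
```

```text
t 1.5 pos [ 0.5139 -0.1026  0.2484] jaw 20.91 q7 0.202 w 0.0389 F [ 0.74 -1.21  0.76] tilt [ 4.e-04 -2.e-04 -1.e+00]
translation mm [55.7 77.1 -1.6] turn z -8.09
```

Request:
servo_tool(commands=[{"translation":[50,70,0],"turn":[0,0,-8],"grip":0.45},{"translation":[50,70,0],"turn":[0,0,-8],"grip":0.45},{"translation":[50,70,0],"turn":[0,0,-8],"grip":0.45},{"translation":[50,70,0],"turn":[0,0,-8],"grip":0.45},{"translation":[50,70,0],"turn":[0,0,-8],"grip":0.45},{"translation":[50,70,0],"turn":[0,0,-8],"grip":0.45}])

```text
time: 2.0
tool_pos: [0.5606, -0.0342, 0.2481]
ee_rot: [0.0, 0.511, 0.859, -0.0]
ft_force: [0.1, -0.3, -0.5]
gripper_width: 0.0385
```

```bash
python3 d.py .566 -.023 .25 29; python3 - <<'E'
from h import *
import json
i=ctrl.camera_info("wrist");p,d=ctrl.grab_frame("wrist")
cv2.imwrite("pics/w1.png",p[:,:,::-1]);np.save("w1.npy",np.r_[i['rvec'],i['tvec'],i['fx'],i['fy'],i['cx'],i['cy']])
for l in ["knob","yellow_cap","plunger_head"]:
    print(l,[(b['conf'],b['bbox']) for b in ctrl.boxes_of("wrist",l)][:3])
def pj(n,q): print(n,w2px(i,q).round(1))
c=np.array([.566,-.023,0]);
for n,q in dict(hoop=[0,0,.158],knobtop=[0,0,.146],pl=[.006,-.135,.192],gate=[-.092,-.004,.157]).items(): pj(n,c+q)
E
```

```text
t 2.0 pos [ 0.5606 -0.0342  0.2481] jaw 28.48 q7 0.201 w 0.0385 F [ 0.13 -0.33 -0.5 ] tilt [-3.e-04 -6.e-04 -1.e+00]
translation mm [ 7.3 10.1 -1.9] turn z -0.52
knob [(0.83, [276.7, 153.0, 317.9, 225.6])]
yellow_cap [(0.83, [106.8, 0.9, 490.4, 346.1]), (0.36, [155.6, 38.8, 447.8, 318.3])]
plunger_head [(0.38, [226.2, 358.6, 233.0, 384.5]), (0.26, [0.0, 1.3, 558.8, 411.7])]
hoop [299.9 201.9]
knobtop [299.2 197.2]
pl [211.  391.6]
gate [169.4 140. ]
```

View pics/w1.png

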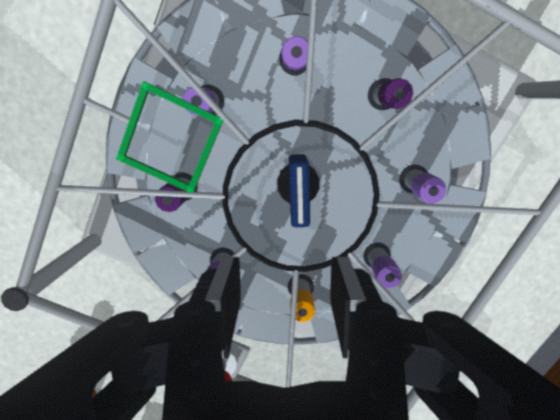

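```bash
python3 - <<'E'
from h import *
v=np.load("w1.npy");i=dict(rvec=v[:3],tvec=v[3:6],fx=v[6],fy=v[7],cx=v[8],cy=v[9])
p=cv2.imread("pics/w1.png");hsv=cv2.cvtColor(p,cv2.COLOR_BGR2HSV)
W=lambda u,z:px2w("wrist",u,z,i)
# hoop: dark pixels
g=cv2.cvtColor(p,cv2.COLOR_BGR2GRAY);m=((g<45)).astype(np.uint8)
m[275:]=0;m[:110]=0
yy,xx=np.nonzero(m);pts=np.c_[xx,yy]
w=np.array([W(u,.157) for u in pts]);c=np.array([.566,-.023])
for _ in range(10):
    r=np.hypot(*(w[:,:2]-c).T);k=w[(r>.042)&(r<.058)]
    A=np.c_[2*k[:,:2],np.ones(len(k))];s=np.linalg.lstsq(A,(k[:,:2]**2).sum(1),rcond=None)[0];c=s[:2]
print("hoop",c,np.sqrt(s[2]+c@c),len(k))
# white line on knob
m=((hsv[...,1]<60)&(hsv[...,2]>200)).astype(np.uint8);n,l,st,ce=cv2.connectedComponentsWithStats(m[:,:])
for j in range(1,n):
    if st[j][4]>60 and 280<ce[j][0]<320 and 150<ce[j][1]<240:
        q=np.argwhere(l==j)[:,::-1];ww=np.array([W(u,.146) for u in q])[:,:2]
        mn=ww.mean(0);u_,s_,vt=np.linalg.svd(ww-mn,full_matrices=False);print("line",st[j],mn,np.degrees(np.arctan2(vt[0][1],vt[0][0])))
m=cv2.inRange(hsv,(45,100,60),(85,255,255));cs,_=cv2.findContours(m,cv2.RETR_EXTERNAL,2);cc=max(cs,key=cv2.contourArea)
w=np.array([W(u[0],.158)[:2]*1000 for u in cc],np.float32);print("gate",cv2.minAreaRect(w))
m=cv2.inRange(hsv,(10,150,120),(28,255,255));n,l,st,ce=cv2.connectedComponentsWithStats(m)
for j in range(1,n):
    if st[j][4]>40: print("orange",st[j],ce[j],W(ce[j],.145))
E
```

```text
hoop [ 0.56608428 -0.02198912] 0.05005941903385034 1817
gate ((473.6571044921875, -26.78627586364746), (53.15694046020508, 53.354034423828125), 3.3149850368499756)
orange [296 301  18  21 256] [304.9453125 310.515625 ] [ 0.61353329 -0.09933607  0.145     ]
```

```bash
python3 - <<'E'
from h import *
v=np.load("w1.npy");i=dict(rvec=v[:3],tvec=v[3:6],fx=v[6],fy=v[7],cx=v[8],cy=v[9])
W=lambda u,z:px2w("wrist",u,z,i)
p=cv2.imread("pics/w1.png")
print(p[160:230:6,300], p[195,288:312])
sub=p[150:232,285:315].astype(int);m=(sub.min(2)>150)
q=np.argwhere(m)+[150,285];print(len(q))
ww=np.array([W(u[::-1],.146) for u in q])[:,:2];mn=ww.mean(0);vt=np.linalg.svd(ww-mn,full_matrices=False)[2];print(mn,np.degrees(np.arctan2(vt[0][1],vt[0][0])))
E
python3 d.py .566 -.022 .117 30
```

```text
[[ 50  33  24]
 [113  85  72]
 [191 189 186]
 [195 193 190]
 [190 189 185]
 [194 194 191]
 [194 193 188]
 [198 199 195]
 [198 199 197]
 [198 200 196]
 [196 196 192]
 [106  71  53]] [[ 39  28  27]
 [ 51  35  29]
 [ 68  40  26]
 [ 85  47  31]
 [ 91  49  29]
 [ 93  51  27]
 [ 95  52  28]
 [100  55  32]
 [107  67  46]
 [132 107  91]
 [168 158 150]
 [193 190 186]
 [191 190 184]
 [179 170 165]
 [145 125 115]
 [110  72  58]
 [ 98  56  33]
 [ 95  52  29]
 [ 94  51  31]
 [ 84  48  28]
 [ 73  39  24]
 [ 57  35  24]
 [ 40  31  24]
 [ 33  27  27]]
200
[ 0.56549552 -0.02185908] -61.78267208808893
t 2.2 pos [ 0.5608 -0.0338  0.2482] jaw 28.5 q7 0.2 w 0.0383 F [-0.19  0.53  0.8 ] tilt [ 2.e-04 -2.e-04 -1.e+00]
translation mm [  8.   10.2 131.2] turn z -1.5
```

Request:
servo_tool(commands=[{"translation":[8,10,0],"turn":[0,0,0],"grip":0.45},{"translation":[8,10,40],"turn":[0,0,0],"grip":0.45},{"translation":[8,10,75],"turn":[0,0,0],"grip":0.45},{"translation":[8,10,80],"turn":[0,0,0],"grip":0.45},{"translation":[8,10,80],"turn":[0,0,0],"grip":0.45},{"translation":[8,10,80],"turn":[0,0,0],"grip":0.45}])

```text
time: 2.7
tool_pos: [0.5666, -0.0209, 0.1695]
ee_rot: [0.0, 0.511, 0.86, 0.0]
ft_force: [-0.2, 0.9, 0.4]
gripper_width: 0.0381
```

```bash
python3 d.py .566 -.022 .117 28.2; python3 - <<'E'
from h import *
p,d=ctrl.grab_frame("wrist")
cv2.imwrite("pics/w2.png",p[:,:,::-1])
E
```

```text
t 2.7 pos [ 0.5666 -0.0209  0.1695] jaw 28.56 q7 0.127 w 0.0381 F [-0.23  0.91  0.42] tilt [ 1.2e-03  3.0e-04 -1.0e+00]
translation mm [-0.6 -1.1 52.5] turn z 0.36
```

View pics/w2.png

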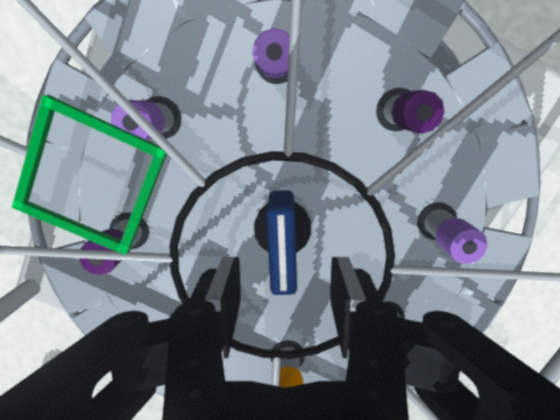

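The fingers (inner edges at about 240 and 332 px) straddle the knob line (about x=283), and the hoop (centre about 284, 255) surrounds both. It is clear to go down.

Request:
servo_tool(commands=[{"translation":[0,-1,20],"turn":[0,0,0],"grip":0.45},{"translation":[0,-1,40],"turn":[0,0,0],"grip":0.45},{"translation":[0,-1,51],"turn":[0,0,0],"grip":0.45},{"translation":[0,-1,51],"turn":[0,0,0],"grip":0.45},{"translation":[0,-1,51],"turn":[0,0,0],"grip":0.45}])

```text
time: 3.17
tool_pos: [0.5656, -0.0216, 0.1181]
ee_rot: [0.0, 0.511, 0.86, 0.0]
ft_force: [-0.8, 0.2, 1.5]
gripper_width: 0.0386
```

```bash
python3 d.py .566 -.022 .117 28.2
```

```text
t 3.1667 pos [ 0.5656 -0.0216  0.1181] jaw 28.56 q7 0.09 w 0.0386 F [-0.77  0.22  1.51] tilt [ 9.e-04  1.e-04 -1.e+00]
translation mm [-0.6  0.2  1.1] turn z 0.36
```

Request:
servo_tool(commands=[{"translation":[0,0,0],"turn":[0,0,0],"grip":0.1},{"translation":[0,0,0],"turn":[0,0,0],"grip":0.1},{"translation":[0,0,0],"turn":[0,0,0],"grip":0.05},{"translation":[0,0,0],"turn":[0,0,0],"grip":0.05},{"translation":[0,0,0],"turn":[0,0,0],"grip":0.05},{"translation":[0,0,0],"turn":[0,0,0],"grip":0.05}], grip_force=30)

```text
time: 3.67
tool_pos: [0.5654, -0.0218, 0.1183]
ee_rot: [0.001, 0.511, 0.86, 0.0]
ft_force: [-4.1, -0.8, 10.4]
gripper_width: 0.0134
```

```bash
python3 d.py .566 -.022 .117 28.2
```

```text
t 3.6667 pos [ 0.5654 -0.0218  0.1183] jaw 28.55 q7 0.09 w 0.0134 F [-4.06 -0.77 10.4 ] tilt [ 1.2e-03 -3.0e-04 -1.0e+00]
translation mm [-0.4  0.5  1.3] turn z 0.35
```

Request:
servo_tool(commands=[{"translation":[0,0,-2],"turn":[0,0,3],"grip":0.05},{"translation":[0,0,-2],"turn":[0,0,8],"grip":0.05},{"translation":[0,0,-2],"turn":[0,0,13],"grip":0.05},{"translation":[0,0,-2],"turn":[0,0,18],"grip":0.05},{"translation":[0,0,-2],"turn":[0,0,23],"grip":0.05},{"translation":[0,0,-2],"turn":[0,0,28],"grip":0.05},{"translation":[0,0,-2],"turn":[0,0,33],"grip":0.05},{"translation":[0,0,-2],"turn":[0,0,38],"grip":0.05},{"translation":[0,0,-2],"turn":[0,0,42],"grip":0.05},{"translation":[0,0,-2],"turn":[0,0,45],"grip":0.05},{"translation":[0,0,-2],"turn":[0,0,45],"grip":0.05},{"translation":[0,0,-2],"turn":[0,0,45],"grip":0.05}])

```text
time: 4.67
tool_pos: [0.5655, -0.0218, 0.119]
ee_rot: [0.0, 0.801, 0.599, 0.0]
ft_force: [7.2, -1.4, -18.1]
gripper_width: 0.0132
```

```bash
python3 d.py .566 -.022 .117 -87; python3 - <<'E'
from h import *
p,d=ctrl.grab_frame("wrist")
cv2.imwrite("pics/w3.png",p[:,:,::-1]);print(ctrl.sense()['joint_positions'],ctrl.sense()['moment'])
E
```

```text
t 4.6667 pos [ 0.5655 -0.0218  0.119 ] jaw -16.46 q7 -0.471 w 0.0132 F [  7.18  -1.44 -18.06] tilt [ 7.e-04  1.e-04 -1.e+00]
translation mm [-0.1  0.5  2. ] turn z 70.54
[ 0.05842898  0.84521515 -0.14913206  1.64496589  0.18097267  0.66425892
 -0.47090112] [-0.19089009 -1.22217792 -0.07620286]
```

View pics/w3.png

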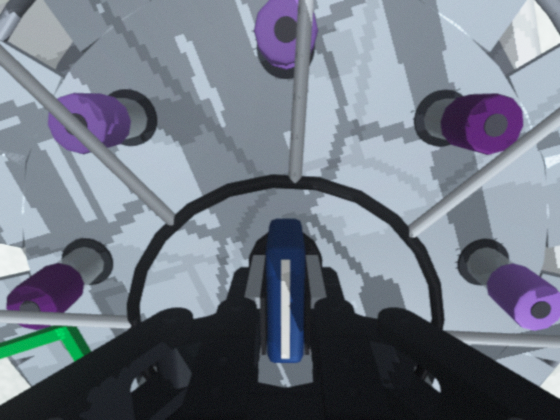

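Request:
servo_tool(commands=[{"translation":[0,0,1],"turn":[0,0,4],"grip":0.05},{"translation":[0,0,1],"turn":[0,0,9],"grip":0.05},{"translation":[0,0,1],"turn":[0,0,15],"grip":0.05},{"translation":[0,0,1],"turn":[0,0,21],"grip":0.05},{"translation":[0,0,1],"turn":[0,0,27],"grip":0.05},{"translation":[0,0,1],"turn":[0,0,33],"grip":0.05},{"translation":[0,0,1],"turn":[0,0,39],"grip":0.05},{"translation":[0,0,1],"turn":[0,0,44],"grip":0.05},{"translation":[0,0,1],"turn":[0,0,49],"grip":0.05},{"translation":[0,0,1],"turn":[0,0,52],"grip":0.05},{"translation":[0,0,1],"turn":[0,0,55],"grip":0.05},{"translation":[0,0,1],"turn":[0,0,55],"grip":0.05}])

```text
time: 5.72
tool_pos: [0.5657, -0.0219, 0.1189]
ee_rot: [0.0, 0.987, 0.16, 0.001]
ft_force: [2.1, -3.8, 5.1]
gripper_width: 0.0133
```

Request:
servo_tool(commands=[{"translation":[0,0,0],"turn":[0,0,5],"grip":0.05},{"translation":[0,0,0],"turn":[0,0,9],"grip":0.05},{"translation":[0,0,0],"turn":[0,0,13],"grip":0.05},{"translation":[0,0,0],"turn":[0,0,15],"grip":0.05},{"translation":[0,0,0],"turn":[0,0,15.5],"grip":0.05},{"translation":[0,0,0],"turn":[0,0,15.5],"grip":0.05},{"translation":[0,0,0],"turn":[0,0,15.5],"grip":0.05}])

```text
time: 6.3
tool_pos: [0.5658, -0.022, 0.1189]
ee_rot: [0.0, 1.0, 0.028, 0.001]
ft_force: [2.1, -4.3, 6.6]
gripper_width: 0.0132
```

```bash
python3 d.py .566 -.022 .117 -87; python3 - <<'E'
from h import *
for n in ["wrist","top","scene"]:
    p,d=ctrl.grab_frame(n)
    cv2.imwrite(f"pics/{n}4.png",p[:,:,::-1])
p=cv2.imread("pics/scene4.png")[165:310,180:345];cv2.imwrite("pics/scene4z.png",cv2.resize(p,None,fx=4,fy=4,interpolation=2))
E
```

```text
t 6.3 pos [ 0.5658 -0.022   0.1189] jaw -86.83 q7 -1.313 w 0.0132 F [ 2.09 -4.28  6.61] tilt [ 0.0019 -0.     -1.    ]
translation mm [0.2 0.  1.9] turn z 0.17
```

View pics/wrist4.png

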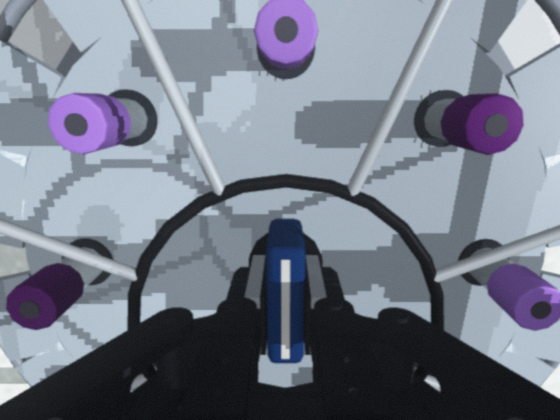

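View pics/scene4z.png

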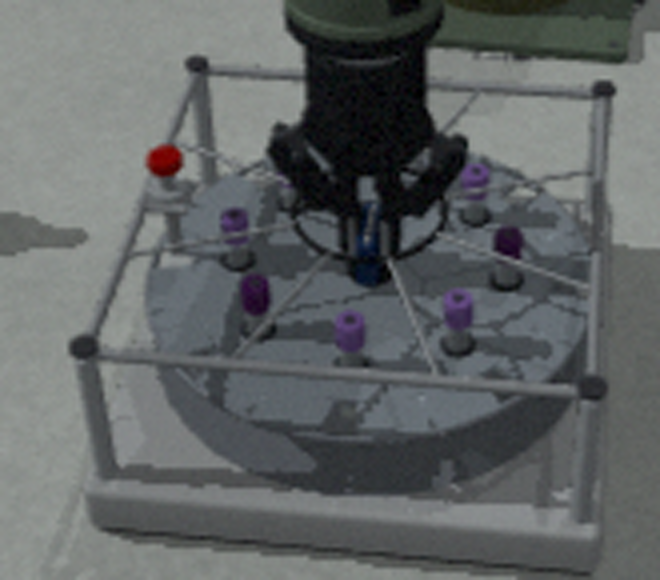

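Request:
servo_tool(commands=[{"translation":[0,0,0],"turn":[0,0,0],"grip":0.25},{"translation":[0,0,0],"turn":[0,0,0],"grip":0.4},{"translation":[0,0,0],"turn":[0,0,0],"grip":0.4},{"translation":[0,0,0],"turn":[0,0,0],"grip":0.4},{"translation":[0,0,-20],"turn":[0,0,0],"grip":0.4},{"translation":[0,0,-55],"turn":[0,0,0],"grip":0.4},{"translation":[0,0,-95],"turn":[0,0,0],"grip":0.4},{"translation":[0,0,-135],"turn":[0,0,0],"grip":0.4},{"translation":[0,0,-150],"turn":[0,0,0],"grip":0.4},{"translation":[0,0,-150],"turn":[0,0,0],"grip":0.4},{"translation":[0,0,-150],"turn":[0,0,0],"grip":0.4}])

```text
time: 7.37
tool_pos: [0.5651, -0.0215, 0.2685]
ee_rot: [-0.0, 1.0, 0.027, 0.0]
ft_force: [-0.1, 0.8, -0.5]
gripper_width: 0.0343
```

```bash
python3 d.py .566 -.022 .117 -87; python3 - <<'E'
from h import *
i=ctrl.camera_info("wrist");p,d=ctrl.grab_frame("wrist")
cv2.imwrite("pics/w5.png",p[:,:,::-1]);np.save("w5.npy",np.r_[i['rvec'],i['tvec'],i['fx'],i['fy'],i['cx'],i['cy']])
p,d=ctrl.grab_frame("top");cv2.imwrite("pics/top5.png",p[:,:,::-1])
a=p[110:245,210:370,::-1]; cv2.imwrite("pics/top5z.png",cv2.resize(a,None,fx=4.4,fy=4.4,interpolation=2))
E
```

```text
t 7.3667 pos [ 0.5651 -0.0215  0.2685] jaw -86.9 q7 -1.364 w 0.0343 F [-0.14  0.82 -0.5 ] tilt [ 9.e-04  3.e-04 -1.e+00]
translation mm [  0.7   0.6 151.5] turn z 0.1
```

View pics/w5.png

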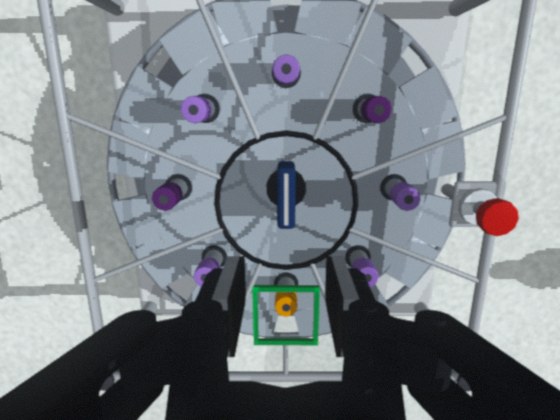

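View pics/top5z.png

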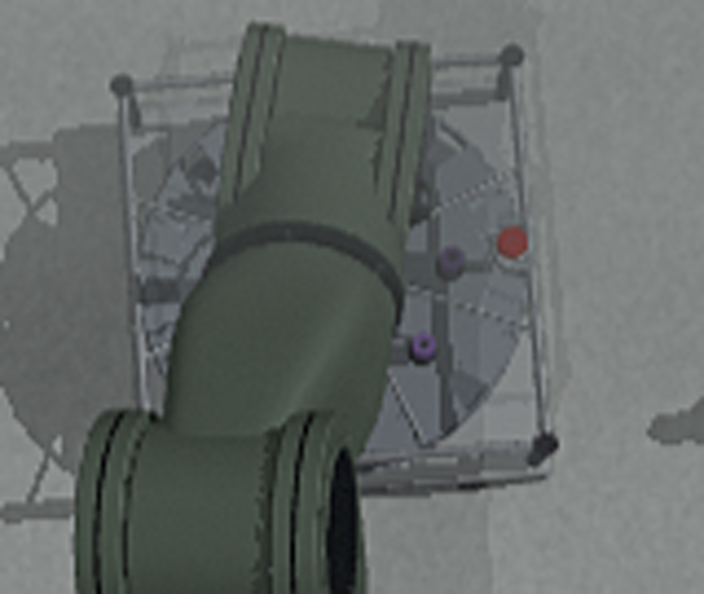

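```bash
python3 - <<'E'
from h import *
v=np.load("w5.npy");i=dict(rvec=v[:3],tvec=v[3:6],fx=v[6],fy=v[7],cx=v[8],cy=v[9])
W=lambda u,z:px2w("wrist",u,z,i)[:2]
p=cv2.imread("pics/w5.png");hsv=cv2.cvtColor(p,cv2.COLOR_BGR2HSV)
g=cv2.cvtColor(p,cv2.COLOR_BGR2GRAY)
yy,xx=np.nonzero((g<45)&(np.arange(420)[:,None]<262)&(np.arange(420)[:,None]>120))
w=np.array([W(u,.157) for u in np.c_[xx,yy]]);c=np.array([.566,-.022])
for _ in range(10):
    r=np.hypot(*(w-c).T);k=w[(r>.044)&(r<.056)]
    s=np.linalg.lstsq(np.c_[2*k,np.ones(len(k))],(k**2).sum(1),rcond=None)[0];c=s[:2]
print("hoop",c,np.sqrt(s[2]+c@c))
q=np.argwhere(p[160:232,275:297].min(2)>150)+[160,275]
ww=np.array([W(u[::-1],.146) for u in q]);mn=ww.mean(0);vt=np.linalg.svd(ww-mn,full_matrices=False)[2];print("knob",len(q),mn,np.degrees(np.arctan(vt[0][1]/vt[0][0])))
m=cv2.inRange(hsv,(45,100,60),(85,255,255));cs,_=cv2.findContours(m,cv2.RETR_EXTERNAL,2);cc=max(cs,key=cv2.contourArea)
gr=cv2.minAreaRect(np.array([W(u[0],.157)*1000 for u in cc],np.float32));print("gate",gr)
def blob(m,z,n):
    k,l,st,ce=cv2.connectedComponentsWithStats(m)
    for j in range(1,k):
        if st[j][4]>40: print(n,st[j],ce[j].round(1),W(ce[j],z))
blob(cv2.inRange(hsv,(10,150,120),(28,255,255)),.145,"yellow")
blob(cv2.inRange(hsv,(0,170,120),(6,255,255)),.192,"red")
# gate side line angles
b=cv2.boxPoints(gr);print(b)
# purple tops opposite: posts
E
python3 - <<'E'
import cv2
p=cv2.imread("pics/w5.png")
cv2.imwrite("pics/w5z.png",cv2.resize(p[270:360,220:520],None,fx=2.6,fy=2.6,interpolation=2))
E
```

```text
hoop [ 0.56503124 -0.02160464] 0.049981925330759305
knob 151 [ 0.56476659 -0.02163745] 1.0173257066693908
gate ((473.4190673828125, -26.421510696411133), (53.35206604003906, 52.33708953857422), 3.115626573562622)
yellow [275 294  22  22 308] [285.1 305.1] [ 0.47523754 -0.02602804]
red [482 201  36  34 925] [499.5 218. ] [ 0.57303842 -0.15589892]
[[445.36017    -1.7415199]
 [448.20477   -54.00125  ]
 [501.47797   -51.1015   ]
 [498.63336     1.1582298]]
```

View pics/w5z.png

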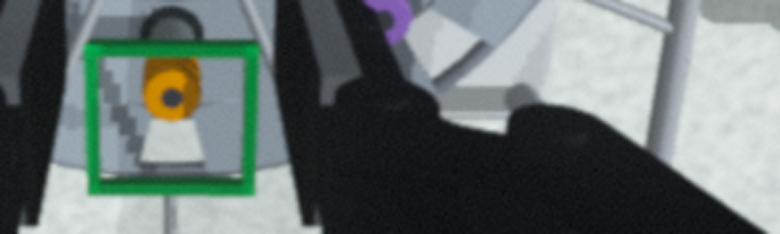

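```bash
python3 - <<'E'
from h import *
v=np.load("w5.npy");i=dict(rvec=v[:3],tvec=v[3:6],fx=v[6],fy=v[7],cx=v[8],cy=v[9])
W=lambda u,z:px2w("wrist",u,z,i)[:2]
p=cv2.imread("pics/w5.png");g=cv2.cvtColor(p,cv2.COLOR_BGR2GRAY)
out={}
for n,(u,w) in dict(Y=(286,307),F=(286,69),L=(165,197),R=(404,198),FL=(195,109),FR=(377,109)).items():
    a=255-g[w-5:w+6,u-5:u+6].astype(float);a=np.clip(a-np.percentile(a,70),0,None)
    yy,xx=np.mgrid[-5:6,-5:6];q=(u+(a*xx).sum()/a.sum(),w+(a*yy).sum()/a.sum())
    out[n]=W(q,.145);print(n,q,out[n])
an=lambda d:np.degrees(np.arctan2(d[1],d[0]))
print(an(out['F']-out['Y']),an(out['L']-out['R'])-90,an(out['FL']-out['FR'])-90)
c=np.array([.5655,-.0217])
for n,o in dict(Y=180,F=0,L=90,R=-90,FL=45,FR=-45).items(): print(n,(an(out[n]-c)-o+180)%360-180,np.hypot(*(out[n]-c)))
# knob sides
q=np.argwhere((p[165:230,270:302,0].astype(int)-p[165:230,270:302,2]>40)|(p[165:230,270:302].min(2)>140))+[165,270]
for r in range(170,228,6):
    e=q[q[:,0]==r][:,1];print(r,e.min(),e.max(),end='; ')
E
```

```text
Y (np.float64(285.8374613003096), np.float64(307.2755417956656)) [ 0.47321929 -0.02676115]
F (np.float64(286.0919540229885), np.float64(69.01149425287356)) [ 0.65710377 -0.0168905 ]
L (np.float64(165.53731343283582), np.float64(194.76119402985074)) [0.56387356 0.06857719]
R (np.float64(407.3887323943662), np.float64(199.23661971830987)) [ 0.57023682 -0.11306242]
FL (np.float64(192.87671232876713), np.float64(109.15068493150685)) [0.62717972 0.04702488]
FR (np.float64(373.6811594202899), np.float64(109.95652173913044)) [ 0.63348022 -0.07979694]
3.072602154543126 2.0063859742706427 2.8441115403202843
Y 3.1392484139576595 0.09241939079245438
F 3.005454974373123 0.09172993860726154
L 1.0321351365377325 0.09029184155146523
R 2.967927956711435 0.09148512909896572
FL 3.092419657792817 0.09234444470389716
FR 4.4822907774052965 0.08942351062859849
170 279 294; 176 279 294; 182 279 295; 188 279 294; 194 279 294; 200 279 294; 206 279 294; 212 279 294; 218 279 294; 224 270 294;
```

```bash
python3 d.py .573 -.1562 .205 -87
```

```text
t 7.4667 pos [ 0.5647 -0.0215  0.2671] jaw -86.92 q7 -1.364 w 0.0341 F [ 1.02 -0.73 -0.39] tilt [-1.6e-03  2.0e-04 -1.0e+00]
translation mm [  1.1 134.9  62.1] turn z 0.08
```

Request:
servo_tool(commands=[{"translation":[1,30,0],"turn":[0,0,0],"grip":0},{"translation":[1,65,0],"turn":[0,0,0],"grip":0},{"translation":[1,100,0],"turn":[0,0,0],"grip":0},{"translation":[1,125,10],"turn":[0,0,0],"grip":0},{"translation":[1,135,35],"turn":[0,0,0],"grip":0},{"translation":[1,135,55],"turn":[0,0,0],"grip":0},{"translation":[1,135,60],"turn":[0,0,0],"grip":0},{"translation":[1,135,60],"turn":[0,0,0],"grip":0},{"translation":[1,135,60],"turn":[0,0,0],"grip":0}])

```text
time: 8.22
tool_pos: [0.5735, -0.156, 0.2084]
ee_rot: [-0.0, 1.0, 0.027, -0.0]
ft_force: [-0.1, 0.1, 0.2]
gripper_width: -0.0002
```

```bash
python3 d.py .573 -.1562 .176 -87; python3 - <<'E'
from h import *
i=ctrl.camera_info("wrist");p,d=ctrl.grab_frame("wrist")
cv2.imwrite("pics/w6.png",p[:,:,::-1]);print(w2px(i,ctrl.sense()['tool_pos']),w2px(i,[.573,-.1562,.192]))
E
```

```text
t 8.2167 pos [ 0.5735 -0.156   0.2084] jaw -86.89 q7 -1.136 w -0.0002 F [-0.15  0.14  0.15] tilt [-2.e-04  3.e-04 -1.e+00]
translation mm [-0.5  0.2 32.4] turn z 0.11
[285.85498986 274.68149601] [286.06565352 259.70520209]
```

View pics/w6.png

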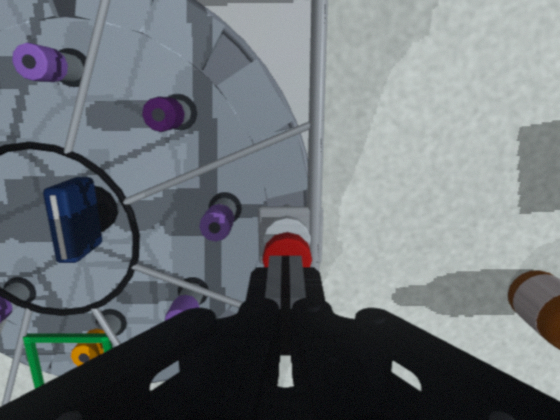

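The shut fingers (tip at about 286, 265) stand over the red button (centre about 287, 252). I push down now.

Request:
servo_tool(commands=[{"translation":[0,0,10],"turn":[0,0,0],"grip":0},{"translation":[0,0,16],"turn":[0,0,0],"grip":0},{"translation":[0,0,20],"turn":[0,0,0],"grip":0},{"translation":[0,0,24],"turn":[0,0,0],"grip":0},{"translation":[0,0,28],"turn":[0,0,0],"grip":0},{"translation":[0,0,31],"turn":[0,0,0],"grip":0},{"translation":[0,0,33],"turn":[0,0,0],"grip":0},{"translation":[0,0,33],"turn":[0,0,0],"grip":0},{"translation":[0,0,33],"turn":[0,0,0],"grip":0}])

```text
time: 9.02
tool_pos: [0.5737, -0.1563, 0.1759]
ee_rot: [-0.0, 1.0, 0.027, 0.001]
ft_force: [-2.6, 4.1, 17.8]
gripper_width: 0.0
```

```bash
python3 d.py .573 -.1562 .176 -87
```

```text
t 9.0167 pos [ 0.5737 -0.1563  0.1759] jaw -86.92 q7 -1.127 w 0.0 F [-2.57  4.14 17.84] tilt [ 1.4e-03  2.0e-04 -1.0e+00]
translation mm [-0.7 -0.1 -0.1] turn z 0.08
```

Request:
servo_tool(commands=[{"translation":[0,0,0.5],"turn":[0,0,0],"grip":0},{"translation":[0,0,0.5],"turn":[0,0,0],"grip":0},{"translation":[0,0,0.5],"turn":[0,0,0],"grip":0},{"translation":[0,0,-10],"turn":[0,0,0],"grip":0},{"translation":[0,0,-40],"turn":[0,0,0],"grip":0},{"translation":[0,0,-80],"turn":[0,0,0],"grip":0},{"translation":[0,-80,-100],"turn":[0,0,0],"grip":0},{"translation":[0,-120,-100],"turn":[0,0,0],"grip":0},{"translation":[0,-120,-100],"turn":[0,0,0],"grip":0},{"translation":[0,-120,-100],"turn":[0,0,0],"grip":0},{"translation":[0,-120,-100],"turn":[0,0,0],"grip":0}])

```text
time: 9.93
tool_pos: [0.5668, -0.0346, 0.2751]
ee_rot: [-0.0, 1.0, 0.028, -0.0]
ft_force: [0.5, -0.5, -0.4]
gripper_width: -0.0001
```

```bash
python3 d.py .573 -.1562 .176 -87; python3 - <<'E'
from h import *
i=ctrl.camera_info("wrist");p,d=ctrl.grab_frame("wrist")
p=p[:,:,::-1].copy();cv2.imwrite("pics/w7.png",p)
hsv=cv2.cvtColor(p,cv2.COLOR_BGR2HSV)
R=cv2.Rodrigues(i['rvec'])[0]
for n,m in dict(red=cv2.inRange(hsv,(0,170,120),(6,255,255)),yel=cv2.inRange(hsv,(10,150,120),(28,255,255))).items():
    k,l,st,ce=cv2.connectedComponentsWithStats(m);j=1+st[1:,4].argmax();z=np.median(d[l==j]);u=ce[j]
    P=R.T@(np.array([(u[0]-i['cx'])/i['fx']*z,(u[1]-i['cy'])/i['fy']*z,z])-i['tvec']);print(n,st[j],u,P)
p,d=ctrl.grab_frame("scene");cv2.imwrite("pics/scene7z.png",cv2.resize(p[165:310,180:345,::-1],None,fx=4,fy=4,interpolation=2))
E
```

```text
t 9.9333 pos [ 0.5668 -0.0346  0.2751] jaw -86.75 q7 -1.341 w -0.0001 F [ 0.48 -0.52 -0.42] tilt [-1.e-04  4.e-04 -1.e+00]
translation mm [ -0.7 121.8  99.1] turn z 0.25
red [446 194  32  31 770] [461.73766234 209.43376623] [ 0.57319071 -0.15571356  0.17635718]Traceback (most recent call last):
  File "<stdin>", line 7, in <module>
ValueError: attempt to get argmax of an empty sequence
```

View pics/w7.png

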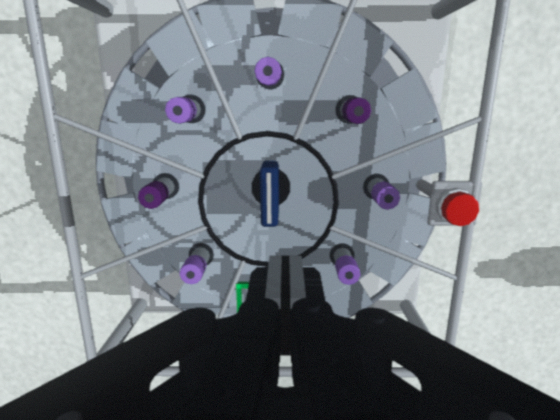

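Request:
servo_tool(commands=[{"translation":[0,-13,0],"turn":[0,0,0],"grip":0.45},{"translation":[0,-13,0],"turn":[0,0,0],"grip":0.45},{"translation":[0,-13,0],"turn":[0,0,0],"grip":0.45},{"translation":[0,-13,0],"turn":[0,0,0],"grip":0.45},{"translation":[0,-13,0],"turn":[0,0,0],"grip":0.45}])

```text
time: 10.4
tool_pos: [0.5662, -0.0245, 0.275]
ee_rot: [0.0, 1.0, 0.026, -0.0]
ft_force: [1.1, 0.4, -0.3]
gripper_width: 0.0387
```

```bash
python3 - <<'E'
from h import *
i=ctrl.camera_info("wrist");p,d=ctrl.grab_frame("wrist")
p=p[:,:,::-1].copy();cv2.imwrite("pics/w8.png",p)
hsv=cv2.cvtColor(p,cv2.COLOR_BGR2HSV)
for n,m,zz in (("red",cv2.inRange(hsv,(0,170,120),(6,255,255)),.176),("yel",cv2.inRange(hsv,(10,150,120),(28,255,255)),.145),("gate",cv2.inRange(hsv,(45,100,60),(85,255,255)),.157)):
    k,l,st,ce=cv2.connectedComponentsWithStats(m);j=1+st[1:,4].argmax();print(n,st[j],ce[j],px2w("wrist",ce[j],zz,i))
p,d=ctrl.grab_frame("scene");cv2.imwrite("pics/scene8z.png",cv2.resize(p[165:310,60:345,::-1],None,fx=2.8,fy=2.8,interpolation=2))
s=ctrl.sense();print(s['time'],s['ft_force'])
E
```

```text
red [461 193  32  32 775] [476.56516129 208.61032258] [ 0.57306006 -0.15587888  0.176     ]
yel [272 292  21  21 285] [281.73333333 301.78947368] [ 0.47507744 -0.02615952  0.145     ]
gate [ 249  282   67   59 1358] [281.78571429 310.58173785] [ 0.47423721 -0.0263503   0.157     ]
10.5 [-0.94136337  0.32328072 -0.02130436]
```

View pics/w8.png

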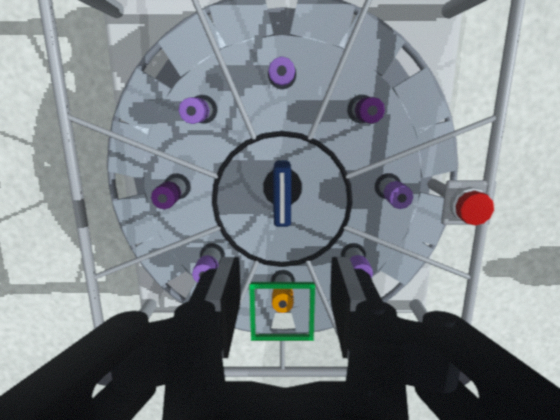

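View pics/scene8z.png

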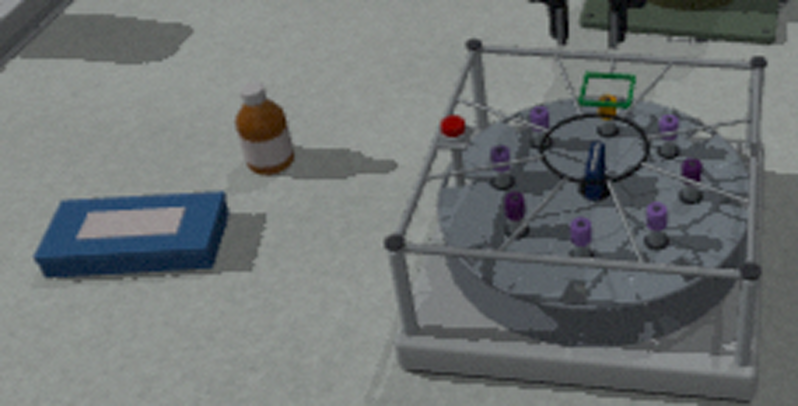

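The yellow cap (282, 302) stands in the green window (centre about 282, 311), the red button (475, 208) is down, and the arm is clear. I hand in.

```bash
python3 -c "
from cell import ctrl
print(ctrl.job_done())"
```

```text
the job is handed in; nothing more can be done
None
```

I gripped the blue knob through the guard opening and turned it about 115° clockwise, which brought the yellow tube under the green window. I then pressed the red plunger down with the shut fingers and lifted the arm clear. I handed the job in at about 10.5 s of the 58 s allowed; no verdict was reported.

- **Tube position:** in the last wrist picture the yellow cap was about 1 mm from the middle of the window, seen from above.
- **Plunger:** the button top measured 176 mm above the bench by both depth and finger contact. That is its fully-down height, and the fingers felt about 18 N against the stop.
- **Carousel angle:** before locking, most measurements (unit direction, cap positions) agreed on about 3°. The knob's white line read about 1° and single caps ranged from 1.0° to 4.5°. All but the knob line stayed well within the pin's 3° tolerance of the unit's direction on average, and the pin went home.
- **Forces:** the wrist force peaked at about 18 N in the readings taken at the end of each move.
- **Not measured:** tube contact and bystander positions were not measured at the end. The bottle and slide box looked in place in the last scene picture, the rack and cup were not in that crop, and the moves kept clear of all of them.

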